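Close a split balm mould and hold the cam at its peak

ROBOT

A 6-joint arm with a two-finger parallel gripper is mounted at the origin on a cart in front of the work surface, level with it; the furniture and walls round the work are solid. World frame = base frame: x ahead of the robot, y to its left, z up, the work surface at z = 0. Lengths are in m, angles in rad, forces in N, time in s.
With the tool pointing down it reaches from about 0.3 to 0.875 m from the base axis. Payload 6.4 kg.
Tool frame: the origin (TCP) lies at the very end of the fingers, on their centre line; the grasp point (between the pads) lies 19 mm behind it (grasp_offset is the distance from the TCP to the grasp point, in m); z points along the fingers, y is the line along which they close (so a half turn about z gives the same grasp; the last joint's range is limited). The gripper opens to 85 mm and grips with 20 to 120 N. Pads are 22 mm wide; open, the fingers measure 114 mm over their backs; the gripper's body (76 mm by 85 mm) begins 54 mm behind the grasp point. The pads swing forward as they close: fully open they stand 13 mm farther back than shut.
Start: joints at [-1.534, 0.181, 1.607, -0, 1.354, -0.206], TCP at [0.138, -0.558, 0.231] pointing down, gripper open.
Joint ranges: [-2.99, 2.99], [-0.89, 2.07], [0.3, 2.58], [-1.14, 4.28], [0, 2.63], [-3.12, 3.12]. Speed limits (rad/s): [2.57, 2.57, 3.01, 3.14, 3.14, 3.14].

INTERFACE

Orientations are given as a unit quaternion [x, y, z, w].
In Python, from rig import * gives the robot as it stands.
- The arm moves only by the tool drive_tool, never from a script. Its argument "steps" is a list that holds one entry, the list of rows, each a list of 6 numbers: the shift along the world's x, y, z in mm, then the turn, a rotation vector about the world's x, y, z in rad. A call has 1 to 12 rows; each row shifts and turns the commanded pose from where the row before left it; what a row does not reach is not made up. A row lasts 1/10 s, in which the tool goes at most 50 mm and 8.59 degrees, less where a joint would pass 70% of its speed; a pose out of reach is approached as far as the arm can. A call is refused whole if a number of a shift passes 50 or a number of a turn 0.15, either way. A call with a gripper value outside its range is refused whole. "jaw" is the opening, from 0 (shut) to 1 (fully open), set as the call begins (left out, the last holds). The fingers move at their own pace and stop on an object; the grip force is fixed at half the most. Time passes only in rows, so rows that do not move let the fingers close. It gives the time, the measured TCP pose, the force, the opening and the grip force at its end, in the units of the state.
- get_obs(): the state, without advancing time (a new reading comes with each control period).
- read_camera(name): name is "scene" or "top"; returns the picture (480x640x3 uint8, blue, green, red); there is no depth.
- get_calibration(name): a dict with "camera_matrix" (3x3 intrinsics, pixels), "cam_to_world" (4x4, takes a point from camera to world coordinates). Camera axes: x right, y down, z forward; pixel columns grow to the right and rows downward; lengths in m; the calibration is good to about 2 mm. A picture is of the moment at which its call begins. get_calibration takes no time and is no camera call.
- close_job(): hands the job in; it is judged then, once.
The state is a dict: "t": time; "joint_pos": joint angles; "qvel": joint speeds; "tau": joint torques, N m; "position": TCP position; "tcp_rot": TCP orientation; "force": force on the tool from outside, world axes, zero at the start; "ft_torque": the same for the moment, N m; "opening": finger opening in m; "finger_force": force on a finger pad.
Only numpy, scipy, OpenCV 4.12 (cv2) and the standard library are available. Lean on these libraries where they do the work, as an engineer would, in place of code of your own. Each camera call takes 0.05 s, during which the arm holds its last target. There are 200 camera calls.

TASK

Close the balm mould for pouring: take the loose mould half with three cavities, stand it upright on its long thin edge in the bed of the mould clamp, pour openings up and cavities against the matching fixed half, and let go of it. Then swing the clamp's cam lever by its black grip to the point of highest lift, where the lever sticks out towards you square to the clamp's length, and finish still holding it there, because the lever has no catch and springs back. Leave the two-cavity half and the other things on the bench where they are.

Things in the scene. Friction and masses are not known exactly. Their poses are not given: they have to be found in the camera images.
- mould_half: The mould half to use: aluminium plate 52 x 64 x 16 mm (x, y, z), 0.08 to 0.17 kg, lying cavity side up. Origin: centre of its back (lower) face; +z out of the cavity face. Three half-round cavities, 13 mm wide, run along x, open only at the +x edge (pour edge, roughly to the robot's right at the start). Plain edge faces, 64 mm apart across y. In the clamp: +x up, +z towards the fixed half
- half_face (a point): Centre of the loose half's cavity face, 16 mm above its origin; axes as mould_half. In the closed mould it meets fixed_face
- other_half: Loose half of another mould, two wide cavities, 40 x 64 x 16 mm, lying cavities up, axes as mould_half. Leave it. The two halves lie side by side, in either order
- clamp: Mould clamp, fixed to the table; grey base 196 x 104 x 12 mm, origin on the table. x runs from the fixed jaw (left end for the robot) to the cam (right end), y away from it, z up. In its frame, mm: jaw x -86 to -61, y -32 to 32, top z 62; on it the fixed mould half, x -61 to -45, y -32 to 32, z 12 to 64, its three cavities looking to +x; guide block x 6 to 24, top z 55; cam pivot x 66, y 0
- bed (a point): Middle of the bed slot for the loose half, on the bed's surface; axes as the clamp, in its frame x -33.5, y 0, z 12 mm. The slot is 23 mm wide along x (fixed half's face to open presser) for the 16 mm thick half, and 70 mm along y between two end stops, 10 mm high, for its 64 mm length. Above the stops both ends of the half are free for fingers. Standing there, its centre is 26 mm above this point
- fixed_face (a point): Centre of the fixed half's cavity face, in the clamp's frame at x -45, y 0, z 38 mm; axes as the clamp
- presser: Steel pressure plate 8 x 50 x 42 mm (top z 58) on a spring on the press rod. The cam drives it about 10 mm towards the fixed half (clamp -x) at highest lift: it closes the 7 mm gap and squeezes the standing half with about 18 N. Origin: the clamp's origin while the lever is at rest; axes as the clamp
- cam_lever (a joint): Lever angle (rad): 0 at rest on its stop, handle nearly along the clamp's +x; grows clockwise seen from above. Highest lift at 1.40, handle then along the clamp's -y, square to the press rod, towards the robot; beyond it the lift falls again, stop at 2.0. No catch: a spring drives it back to 0 when let go, about 1 to 4 N at the grip
- pivot (a point): Lever pivot axis, level with the handle bar, in the clamp's frame at x 66, y 0, z 54 mm; highest part there z 67 mm
- lever_grip: Black upright round grip at the lever's end, 20 mm across, 42 mm tall, 92 mm from the pivot axis. It spins freely on its own axis, so it can be pinched from above and led along the arc without turning the hand. Origin: centre of its lower end, z 58 mm, on top of the steel handle bar; top z 100 mm
- balm: Balm stick lying on the table, 17 x 86 x 17 mm; bystander
- vial: Small closed vial, 45 mm in diameter, 68 mm tall; bystander
- powder: Closed powder jar, 102 mm in diameter, 143 mm tall; bystander
- resin: Low dark jar with pale lid, 54 mm in diameter, 32 mm tall; bystander
- cap_a: White cap, 33 mm in diameter, 20 mm tall; bystander
Not all that is in view belongs to the job. Leave any green or red look-alike of the mould_half alone.

How it is judged:
On the way:
1. the three-cavity half stands on its edge in the bed of the clamp, pour edge up, cavities towards the fixed half, let go, with the lever still at rest (angle between mould_half's own x axis and vertical below 0.17 rad and distance between half_face and fixed_face below 0.015 m and height (world z) of half_face below 0.043 m and contact force between the fingers and mould_half below 0.1 N and value of joint cam_lever below 0.2 rad), for 0.3 s.
At the end, for the whole second after the job is handed in: Fingers still hold the lever grip (over 0.5 N), lever within 0.15 rad of highest lift (1.25 to 1.55). The presser squeezes the three-cavity half with over 8 N against the fixed half: face centres within 5 mm, upright within 0.06 rad, pour edge up, not touched by the robot (value of joint cam_lever between 1.25 and 1.55 rad and contact force between the fingers and lever_grip above 0.5 N and contact force between presser and mould_half above 8 N and distance between half_face and fixed_face below 0.005 m and angle between mould_half's own x axis and vertical below 0.06 rad and contact force between each of the arm, the fingers and mould_half below 0.1 N); the arm keeps its last pose, push and grip.
It fails at once if the two-cavity half is moved by more than 3 cm (distance of other_half from where it was at the start of the episode above 0.03 m).
It fails at once if a bystander is moved by more than 3 cm (distance of any of balm, vial, powder, resin, cap_a from where it was at the start of the episode above 0.03 m).
It also fails if it takes over 54 s, if anything falls off the work surface, if the arm or the gripper's body presses on something with over 40 N, if the wrist force passes 120 N, or if a joint passes its speed limit or range.

## Working session

There is one attempt and no reset: what is moved stays moved. The work goes in short steps, Python scripts to look and compute and a tool call to move; the robot and the scene stay as the last step left them, time stands still between calls to the robot, and variables do not carry over. Pictures are saved under pics/ and viewed, at most 10 in all, crops included, and the job is handed in when it is done.

Besides the shell and the picture viewer there is one more tool, called after "Request:" by a JSON object that holds its "op" and its "data". drive_tool: Moves the arm, as the interface text tells. Its arguments: {"type":"object","properties":{"steps":{"type":"array","items":{"type":"array","items":{"type":"array","items":{"type":"number"}}}},"jaw":{"type":"number"}},"required":["steps"]}

```bash
mkdir -p pics; ls; python3 - <<'E'
from rig import *
import cv2
for n in("scene","top"):
    cv2.imwrite(f"pics/{n}0.png",read_camera(n))
    c=get_calibration(n);print(n,c["camera_matrix"].round(1).tolist(),c["cam_to_world"].round(4).tolist())
print(get_obs())
E
```

```text
pics
scene [[462.9, 0.0, 317.1], [0.0, 462.9, 239.1], [0.0, 0.0, 1.0]] [[-0.7663, -0.4902, 0.4154, 0.0549], [-0.6424, 0.5982, -0.4791, 0.5261], [-0.0136, -0.6339, -0.7733, 0.9184], [0.0, 0.0, 0.0, 1.0]]
top [[457.2, 0.0, 312.0], [0.0, 457.2, 240.3], [0.0, 0.0, 1.0]] [[0.0174, -0.9844, 0.1751, 0.3604], [-0.9992, -0.0234, -0.0324, -0.0066], [0.036, -0.1744, -0.984, 1.1693], [0.0, 0.0, 0.0, 1.0]]
{'t': 0.1, 'joint_pos': array([-1.53432469e+00,  1.81475311e-01,  1.60791347e+00, -3.90917800e-06,
        1.35380366e+00, -2.06291693e-01]), 'qvel': array([ 0.00122618, -0.00274616, -0.00092326,  0.00058161, -0.00063171,
       -0.00043741]), 'tau': array([ 1.70659314e-04, -4.45874405e+01, -3.52237523e+01, -3.45690287e-04,
        4.17349322e-03, -2.60386955e-06]), 'position': array([ 0.13822361, -0.55762285,  0.23046679]), 'tcp_rot': array([ 9.92641917e-01,  1.21084203e-01,  6.59357932e-05, -7.97172850e-04]), 'force': array([-0.13176676,  0.13847221,  0.16835717]), 'ft_torque': array([ 0.01771268,  0.03078924, -0.02272938]), 'finger_force': 0.0, 'opening': 0.08530930776921823}
```

View pics/scene0.png

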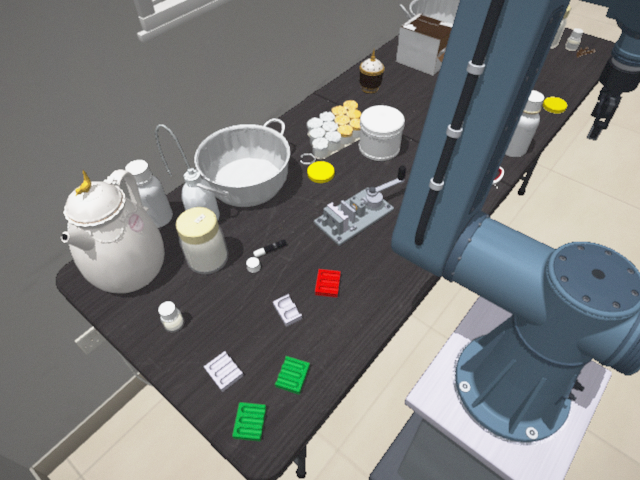

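View pics/top0.png

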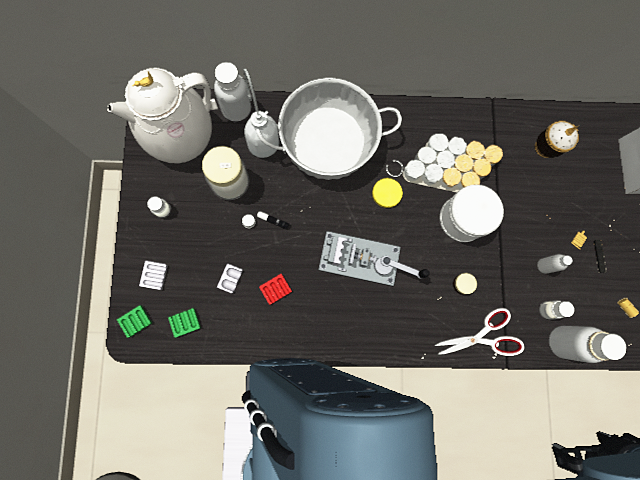

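Seen in the top view, these could be taken for the target: a white half at (153,275), which looks three-cavity; a white half at (230,278), which looks two-cavity; red at (275,289); green at (133,321) and (184,322). By the description I choose the white one at (153,275) and will check it close up.

```bash
python3 - <<'E'
import cv2,numpy as np
a=cv2.imread("pics/top0.png");s=cv2.imread("pics/scene0.png")
z=lambda im,x,y,w,h,k:cv2.resize(im[y:y+h,x:x+w],None,fx=k,fy=k,interpolation=cv2.INTER_CUBIC)
A=z(a,130,250,50,50,8); B=z(s,195,340,50,50,8)  # 400x400 each
cv2.imwrite("pics/c1.png",np.hstack([A,B]))
cv2.imwrite("pics/c2.png",z(a,310,220,130,75,6))
E
```

```text
(no output)
```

View pics/c1.png

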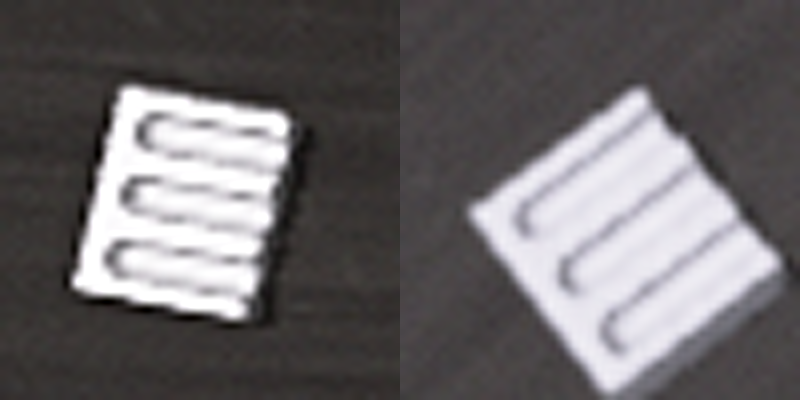

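View pics/c2.png

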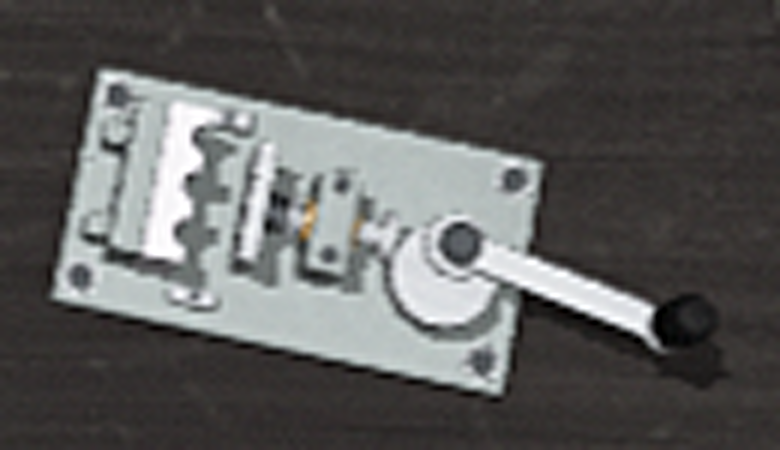

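The close crop confirms it: three cavities, open towards the right in the top view. The clamp is also clear, with its base corners in the second crop at about (100,70), (543,160), (503,396) and (52,298), and the grip at about (685,318).

```bash
cat > h.py <<'E'
from rig import *
import numpy as np,cv2
from scipy.optimize import least_squares
from scipy.spatial.transform import Rotation as R
def proj(n,P):
    c=get_calibration(n);T=np.linalg.inv(c["cam_to_world"]);q=np.atleast_2d(P)@T[:3,:3].T+T[:3,3]
    q=q@np.array(c["camera_matrix"]).T;return q[:,:2]/q[:,2:]
def place(p,L): c,s=np.cos(p[2]),np.sin(p[2]);L=np.atleast_2d(L);return np.c_[p[0]+c*L[:,0]-s*L[:,1],p[1]+s*L[:,0]+c*L[:,1],L[:,2]]
def fit(obs,p0): # obs: {cam:(local pts, px)}
    f=lambda p:np.concatenate([(proj(n,place(p,L))-px).ravel() for n,(L,px) in obs.items()])
    r=least_squares(f,p0);return r.x,f(r.x).reshape(-1,2).round(2).tolist()
un=lambda a,x,y,k:(np.array(a,float)+.5)/k-.5+[x,y]
E
python3 - <<'E'
from h import *
m=np.array([[-26,32,16],[26,32,16],[26,-32,16],[-26,-32,16]])/1e3
mt=un([(120,88),(292,112),(250,318),(75,285)],130,250,8)
ms=un([(70,210),(243,88),(383,262),(210,392)],195,340,8)
for o in ({"top":(m,mt)},{"scene":(m,ms)},{"top":(m,mt),"scene":(m,ms)}): print(fit(o,[.3,.35,-1.6]))
b=np.array([[-98,52,12],[98,52,12],[98,-52,12],[-98,-52,12]])/1e3
bt=un([(100,70),(543,160),(503,396),(52,298)],310,220,6)
p,r=fit({"top":(b,bt)},[.35,-.1,-.2]);print(p,r)
# scene clamp prediction and crop
s=cv2.imread("pics/scene0.png");print(proj("scene",place(p,b)))
cv2.imwrite("pics/c3.png",cv2.resize(s[160:250,305:415],None,fx=6,fy=6,interpolation=cv2.INTER_CUBIC))
print(proj("top",place(p,np.array([[-.066,0,.062]]))))
E
```

```text
(array([ 0.46931962,  0.35230761, -1.70715142]), [[0.53, -0.15], [-0.46, 0.09], [-0.61, -0.4], [0.54, 0.46]])
(array([ 0.46756973,  0.35450137, -1.73129633]), [[0.39, 0.02], [-0.16, -0.08], [-0.23, -0.02], [0.0, 0.09]])
(array([ 0.46842533,  0.35360183, -1.72142942]), [[0.19, 0.08], [-0.86, 0.61], [-1.38, 0.07], [-0.16, 0.63], [0.38, -0.36], [-0.31, -0.62], [-0.15, -0.79], [0.25, -0.52]])
[ 0.52352662 -0.16736545 -1.75760156] [[-0.12, -0.64], [0.26, -0.04], [0.05, 0.09], [-0.18, 0.56]]
[[313.27724586 219.23792837]
 [367.81890765 185.54822529]
 [394.522807   206.32272687]
 [339.32822573 242.88733116]]
[[336.05176011 249.60980609]]
```

View pics/c3.png

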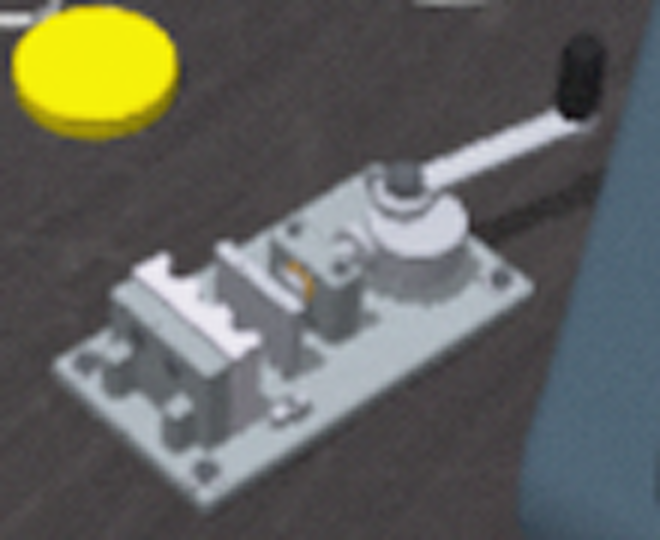

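In the scene crop the clamp base corners are (52,365), (207,508), (533,288) and (372,162), and the grip is at about (582,75). I'll fit with both cameras and work out the waypoints.

```bash
python3 - <<'E'
from h import *
b=np.array([[-98,52,12],[98,52,12],[98,-52,12],[-98,-52,12]])/1e3
bt=un([(100,70),(543,160),(503,396),(52,298)],310,220,6)
bs=un([(52,365),(372,162),(533,288),(207,508)],305,160,6)
for o in ({"scene":(b,bs)},{"top":(b,bt),"scene":(b,bs)}): p,r=fit(o,[.35,-.1,-.2]);print(p,r)
for n,q in dict(bed=(-.0335,0,.012),g0=(.066+.092*np.cos(-.171),.092*np.sin(-.171),.1),g1=(.066,-.092,.1)).items():
    P=place(p,q);print(n,P.round(4),[proj(c,P).round(1).tolist() for c in("top","scene")])
m=np.array([.4684,.3536,-1.7214])
y=np.array([-np.sin(m[2]),np.cos(m[2]),0]);x=np.array([np.cos(m[2]),np.sin(m[2]),0])
o=get_obs();T=R.from_quat(o["tcp_rot"]);print("tool axes",T.as_matrix().round(3).tolist())
# yaw turn needed: tool y along +-mould y
ty=T.as_matrix()[:,1];a=np.arctan2(ty[1],ty[0]);d=(m[2]+np.pi/2-a+np.pi/2)%np.pi-np.pi/2;print("yaw turn",d)
print("mould x,y",x,y)
E
```

```text
[ 0.52231844 -0.16295465 -1.74769734] [[-0.63, 0.32], [0.28, -0.09], [0.43, -0.41], [-0.06, 0.06]]
[ 0.52326166 -0.16572078 -1.75327159] [[-0.88, -0.42], [-0.43, -0.13], [-0.48, 0.04], [-0.77, 0.83], [-0.27, -0.64], [0.8, -0.72], [0.79, -1.0], [0.1, -0.86]]
bed [[ 0.5293 -0.1328  0.012 ]] [[[346.1, 255.4]], [[344.6, 219.2]]]
g0 [[ 0.4794 -0.3169  0.1   ]] [[[427.6, 272.7]], [[403.9, 165.2]]]
g1 [[ 0.4208 -0.2139  0.1   ]] [[[384.6, 296.7]], [[400.9, 197.1]]]
tool axes [[0.971, 0.24, -0.0], [0.24, -0.971, 0.002], [0.0, -0.002, -1.0]]
yaw turn 1.1774282230608382
mould x,y [-0.150035   -0.98868069  0.        ] [ 0.98868069 -0.150035    0.        ]
```

Request:
{"op": "drive_tool", "data": {"steps": [[[25, 42, 0, 0, 0, 0.098], [25, 42, 0, 0, 0, 0.098], [25, 42, 0, 0, 0, 0.098], [25, 42, 0, 0, 0, 0.098], [25, 42, 0, 0, 0, 0.098], [25, 42, 0, 0, 0, 0.098], [25, 42, 0, 0, 0, 0.098], [25, 42, 0, 0, 0, 0.098], [25, 42, 0, 0, 0, 0.098], [25, 42, 0, 0, 0, 0.098], [25, 42, 0, 0, 0, 0.098], [25, 42, 0, 0, 0, 0.098]]], "jaw": 1}}

```text
t: 1.3
position: [0.4388, -0.0521, 0.2313]
tcp_rot: [0.757, 0.653, 0.0, 0.0]
force: [-0.1, -0.4, 0.8]
opening: 0.0855
finger_force: 0.0
```

Request:
{"op": "drive_tool", "data": {"steps": [[[3.6, 46, 0, 0, 0, 0], [3.6, 46, 0, 0, 0, 0], [3.6, 46, 0, 0, 0, 0], [3.6, 46, 0, 0, 0, 0], [3.6, 46, 0, 0, 0, 0], [3.6, 46, 0, 0, 0, 0], [3.6, 46, 0, 0, 0, 0], [3.6, 46, 0, 0, 0, 0], [0, 9, -30, 0.1296, -0.0197, 0], [0, 9, -30, 0.1296, -0.0197, 0], [0, 9, -30, 0.1296, -0.0197, 0], [0, 9, -30, 0.1296, -0.0197, 0]]]}}

```text
t: 2.5
position: [0.4673, 0.3503, 0.111]
tcp_rot: [0.732, 0.629, 0.199, -0.169]
force: [-1.0, 1.7, -0.4]
opening: 0.0856
finger_force: 0.0
```

```bash
cat > st.py <<'E'
from h import *
o=get_obs();M=R.from_quat(o["tcp_rot"]).as_matrix()
print(o["position"].round(4),"x",M[:,0].round(3),"y",M[:,1].round(3),"z",M[:,2].round(3),o["joint_pos"].round(2),o["opening"].round(4),o["force"].round(1))
E
python3 st.py; python3 - <<'E'
from h import *
a=read_camera("top");s=read_camera("scene")
z=lambda im,x,y,w,h,k:cv2.resize(im[y:y+h,x:x+w],None,fx=k,fy=k,interpolation=cv2.INTER_CUBIC)
cv2.imwrite("pics/d1.png",np.hstack([z(a,105,225,100,120,4),z(s,170,300,100,120,4)]))
E
```

```text
Traceback (most recent call last):
  File "st.py", line 3, in <module>
    print(o["position"].round(4),"x",M[:,0].round(3),"y",M[:,1].round(3),"z",M[:,2].round(3),o["joint_pos"].round(2),o["opening"].round(4),o["force"].round(1))
                                                                                                                     ^^^^^^^^^^^^^^^^^^
AttributeError: 'float' object has no attribute 'round'
```

View pics/d1.png

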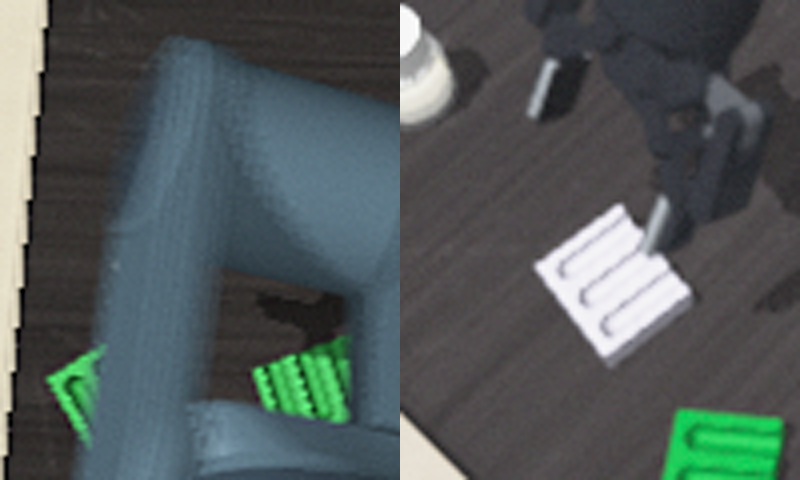

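The scene crop shows the fingertips at crop (533,115) and (652,248), straddling the line towards the half. I'll compare them with the projected TCP.

```bash
sed -i 's/o\["opening"\].round(4)/round(o["opening"],4)/' st.py; python3 st.py; python3 - <<'E'
from h import *
o=get_obs();M=R.from_quat(o["tcp_rot"]).as_matrix();p=o["position"]
for back in(0,.006,.013): print(back,[proj("scene",p-back*M[:,2]+s*.0425*M[:,1]).round(1).tolist() for s in(1,-1,0)])
E
```

```text
[0.4621 0.3477 0.1053] x [0.139 0.856 0.498] y [ 0.988 -0.154 -0.012] z [ 0.066  0.494 -0.867] [ 0.16  0.2   1.97  0.64  0.92 -0.07] 0.0849 [-0.8 -0.7 -0.8]
0 [[[207.4, 333.8]], [[232.1, 364.3]], [[219.4, 348.7]]]
0.006 [[[208.1, 331.6]], [[233.0, 362.1]], [[220.2, 346.5]]]
0.013 [[[209.0, 329.0]], [[234.0, 359.5]], [[221.2, 343.9]]]
```

Request:
{"op": "drive_tool", "data": {"steps": [[[0, 0, -30, 0, 0, 0], [0, 0, -30, 0, 0, 0], [0, 0, -20, 0, 0, 0], [0, 0, 0, 0, 0, 0], [0, 0, 0, 0, 0, 0]]]}}

```text
t: 3.1
position: [0.4679, 0.3504, 0.0327]
tcp_rot: [0.733, 0.63, 0.196, -0.169]
force: [0.6, -0.2, 0.2]
opening: 0.0856
finger_force: 0.0
```

```bash
python3 st.py
```

```text
[0.4679 0.3504 0.0327] x [0.13  0.856 0.5  ] y [ 0.989 -0.15  -0.   ] z [ 0.075  0.494 -0.866] [ 0.16  0.36  1.97  0.74  0.79 -0.21] 0.0856 [ 0.6 -0.2  0.2]
```

Request:
{"op": "drive_tool", "data": {"steps": [[[0, 1, -12, 0, 0, 0], [0, 0, -13, 0, 0, 0], [0, 0, 0, 0, 0, 0]]]}}

```text
t: 3.4
position: [0.4659, 0.3507, 0.0048]
tcp_rot: [0.733, 0.629, 0.195, -0.17]
force: [-0.3, -0.1, -0.2]
opening: 0.0854
finger_force: 0.0
```

Request:
{"op": "drive_tool", "data": {"steps": [[[0, 0, 0, 0, 0, 0], [0, 0, 0, 0, 0, 0], [0, 0, 0, 0, 0, 0], [0, 0, 0, 0, 0, 0], [0, 0, 0, 0, 0, 0], [0, 0, 0, 0, 0, 0], [0, 0, 0, 0, 0, 0]]], "jaw": 0}}

```text
t: 4.1
position: [0.4675, 0.3509, 0.007]
tcp_rot: [0.733, 0.629, 0.197, -0.169]
force: [-0.8, -3.1, 6.3]
opening: 0.0613
finger_force: 65.3
```

```bash
python3 st.py;  python3 - <<'E'
from h import *
s=read_camera("scene")
cv2.imwrite("pics/d2.png",cv2.resize(s[330:400,180:270],None,fx=7,fy=7,interpolation=cv2.INTER_CUBIC))
E
```

```text
[0.4675 0.3509 0.007 ] x [0.131 0.855 0.501] y [ 0.988 -0.151  0.   ] z [ 0.076  0.495 -0.865] [ 0.16  0.41  1.97  0.78  0.75 -0.26] 0.0613 [-0.8 -3.1  6.3]
```

View pics/d2.png

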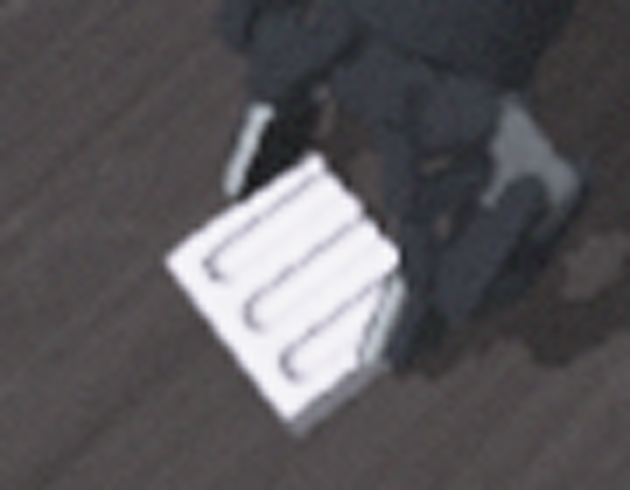

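The half is gripped near its middle, with the fingertip at crop (375,330) on its side. Next I lift it and turn it upright.

Request:
{"op": "drive_tool", "data": {"steps": [[[0, 0, 30, 0, 0, 0], [0, 0, 40, 0, 0, 0], [0, 0, 20, -0.1188, 0.018, 0], [0, 0, 0, -0.1188, 0.018, 0], [0, 0, 0, -0.1188, 0.018, 0], [0, 0, 0, -0.1188, 0.018, 0], [0, 0, 0, -0.1188, 0.018, 0], [0, 0, 0, -0.1188, 0.018, 0], [0, 0, 0, -0.1188, 0.018, 0], [0, 0, 0, -0.1188, 0.018, 0], [0, 0, 0, -0.1188, 0.018, 0], [0, 0, 0, -0.1188, 0.018, 0]]]}}

```text
t: 5.35
position: [0.4671, 0.3516, 0.0961]
tcp_rot: [0.716, 0.614, -0.252, 0.217]
force: [0.4, 0.3, -1.8]
opening: 0.0616
finger_force: 66.3
```

```bash
python3 st.py
```

```text
[0.4671 0.3516 0.0961] x [ 0.119  0.77  -0.627] y [ 0.989 -0.151  0.002] z [-0.093 -0.62  -0.779] [ 0.68  0.75  1.25 -0.44  1.67  0.9 ] 0.0616 [ 0.4  0.3 -1.8]
```

Request:
{"op": "drive_tool", "data": {"steps": [[[0, 0, 0, -0.1226, 0.0187, 0], [0, 0, 0, -0.1226, 0.0187, 0], [0, 0, 0, -0.1226, 0.0187, 0], [0, 0, 0, 0, 0, 0], [0, 0, 0, 0, 0, 0]]]}}

```text
t: 5.85
position: [0.4664, 0.3508, 0.0939]
tcp_rot: [0.657, 0.565, -0.379, 0.325]
force: [0.4, 1.0, -1.2]
opening: 0.0618
finger_force: 66.4
```

```bash
python3 st.py;  python3 - <<'E'
from h import *
s=read_camera("scene")
cv2.imwrite("pics/d3.png",cv2.resize(s[270:400,150:300],None,fx=4.5,fy=4.5,interpolation=cv2.INTER_CUBIC))
E
```

```text
[0.4664 0.3508 0.0939] x [ 0.074  0.495 -0.865] y [ 0.989 -0.15  -0.001] z [-0.131 -0.856 -0.501] [ 0.74  1.    1.02 -0.63  1.97  0.9 ] 0.0618 [ 0.4  1.  -1.2]
```

View pics/d3.png

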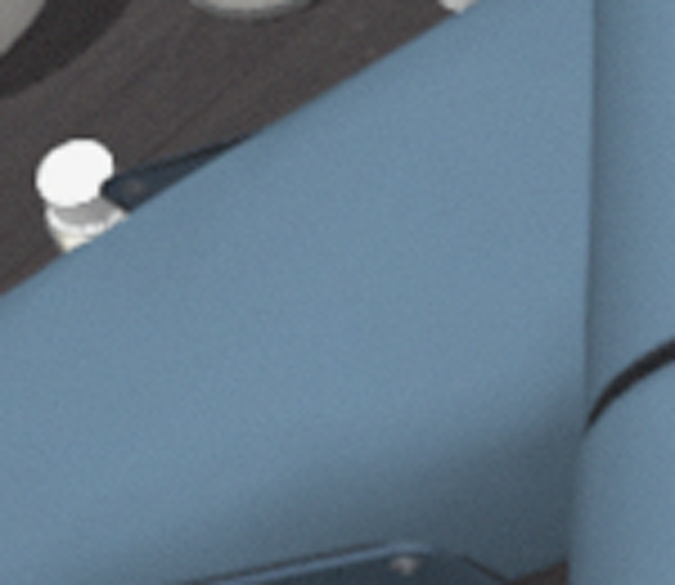

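The forearm hides the half from the scene camera, so I'll lower by force. From the grasp geometry I expect the plate to touch at a TCP height of about 0.029.

Request:
{"op": "drive_tool", "data": {"steps": [[[0, 0, -25, 0, 0, 0], [0, 0, -20, 0, 0, 0], [0, 0, -12, 0, 0, 0], [0, 0, 0, 0, 0, 0], [0, 0, 0, 0, 0, 0]]]}}

```text
t: 6.4
position: [0.4672, 0.3508, 0.0393]
tcp_rot: [0.657, 0.564, -0.379, 0.326]
force: [-0.4, 0.3, -1.4]
opening: 0.0615
finger_force: 66.4
```

Request:
{"op": "drive_tool", "data": {"steps": [[[0, 0, -3, 0, 0, 0], [0, 0, -2, 0, 0, 0], [0, 0, 0, 0, 0, 0]]]}}

```text
t: 6.7
position: [0.467, 0.351, 0.0339]
tcp_rot: [0.657, 0.564, -0.379, 0.326]
force: [-0.0, -0.6, -2.1]
opening: 0.0618
finger_force: 66.4
```

Request:
{"op": "drive_tool", "data": {"steps": [[[0, 0, -2, 0, 0, 0], [0, 0, -1, 0, 0, 0], [0, 0, 0, 0, 0, 0]]]}}

```text
t: 7.0
position: [0.4669, 0.3508, 0.0306]
tcp_rot: [0.657, 0.564, -0.379, 0.326]
force: [-0.2, 0.2, -1.6]
opening: 0.0616
finger_force: 66.4
```

Request:
{"op": "drive_tool", "data": {"steps": [[[0, 0, -1, 0, 0, 0], [0, 0, -1, 0, 0, 0], [0, 0, 0, 0, 0, 0]]]}}

```text
t: 7.3
position: [0.467, 0.3511, 0.0303]
tcp_rot: [0.657, 0.564, -0.379, 0.326]
force: [-1.3, -0.2, 5.5]
opening: 0.0617
finger_force: 66.6
```

Request:
{"op": "drive_tool", "data": {"steps": [[[0, 0, 0, 0, 0, 0], [0, 0, 0, 0, 0, 0], [0, 0, 0, 0, 0, 0], [0, 0, 0, 0, 0, 0], [0, 0, 0, 0, 0, 0], [0, 0, 0, 0, 0, 0]]], "jaw": 1}}

```text
t: 7.9
position: [0.467, 0.3509, 0.0288]
tcp_rot: [0.657, 0.564, -0.379, 0.326]
force: [-0.2, -0.5, -0.4]
opening: 0.0852
finger_force: 0.0
```

Request:
{"op": "drive_tool", "data": {"steps": [[[3, 17, 10, 0, 0, 0], [3, 17, 10, 0, 0, 0], [4, 26, 15, 0, 0, 0], [4, 26, 15, 0, 0, 0], [0, 0, 40, 0, 0, 0], [0, 0, 40, 0, 0, 0]]]}}

```text
t: 8.5
position: [0.48, 0.4369, 0.157]
tcp_rot: [0.656, 0.565, -0.381, 0.326]
force: [0.8, -0.2, 0.9]
opening: 0.0853
finger_force: 0.0
```

Request:
{"op": "drive_tool", "data": {"steps": [[[0, 0, 0, 0.1295, -0.0196, 0], [0, 0, 0, 0.1295, -0.0196, 0], [-2, -14, 0, 0.1295, -0.0196, 0], [-2, -14, 0, 0.1295, -0.0196, 0], [-2, -14, 0, 0.1295, -0.0196, 0], [-2, -14, 0, 0.1295, -0.0196, 0], [-2, -14, 0, 0.1295, -0.0196, 0], [-3, -15, 0, 0.1295, -0.0196, 0], [0, 0, 0, 0, 0, 0], [0, 0, 0, 0, 0, 0]]]}}

```text
t: 9.5
position: [0.4682, 0.3509, 0.1595]
tcp_rot: [0.759, 0.651, 0.0, -0.0]
force: [0.0, 0.3, 0.6]
opening: 0.0853
finger_force: 0.0
```

```bash
python3 st.py;  python3 - <<'E'
from h import *
s=read_camera("scene");t=read_camera("top")
cv2.imwrite("pics/s4.png",s);cv2.imwrite("pics/t4.png",t)
# expected standing plate box
x=np.array([-.15,-.989,0]);y=np.array([.989,-.15,0]);c=np.array([.467,.352,0])
for sx in(-8,8):
  for sy in(-32,32):
    for z in(0,52): print(sx,sy,z,proj("scene",c+sx/1e3*x+sy/1e3*y+[0,0,z/1e3]).round(1).tolist())
hsv=cv2.cvtColor(s,cv2.COLOR_BGR2HSV)
w=((hsv[...,2]>150)&(hsv[...,1]<40)).astype(np.uint8)
for n,sub in(("white",w),):
  k,l,stt,ce=cv2.connectedComponentsWithStats(sub)
  print([(stt[i].tolist(),ce[i].round().tolist()) for i in range(1,k) if 180<ce[i][0]<300 and 290<ce[i][1]<420 and stt[i][4]>15])
E
```

```text
[0.4682 0.3509 0.1595] x [0.153 0.988 0.001] y [ 0.988 -0.153 -0.   ] z [-0.     0.001 -1.   ] [0.44 0.28 1.65 0.   1.22 0.59] 0.0853 [0.  0.3 0.6]
-8 -32 0 [[230.8, 385.2]]
-8 -32 52 [[226.6, 374.8]]
-8 32 0 [[213.5, 363.1]]
-8 32 52 [[208.7, 352.2]]
8 -32 0 [[237.3, 380.1]]
8 -32 52 [[233.4, 369.6]]
8 32 0 [[219.9, 358.4]]
8 32 52 [[215.4, 347.3]]
[([273, 294, 28, 30, 447], [286.0, 308.0]), ([209, 348, 24, 35, 318], [221.0, 364.0])]
```

Without viewing: the white blob's box in the scene view, x 209–233 and y 348–383, matches the predicted standing half. I'll regrasp it from straight above.

Request:
{"op": "drive_tool", "data": {"steps": [[[-1, 1, -40, 0, 0, 0], [0, 0, -40, 0, 0, 0], [0, 0, -30, 0, 0, 0], [0, 0, -20, 0, 0, 0], [0, 0, -9, 0, 0, 0], [0, 0, 0, 0, 0, 0], [0, 0, 0, 0, 0, 0]]]}}

```text
t: 10.3
position: [0.4678, 0.354, 0.0206]
tcp_rot: [0.758, 0.652, 0.001, -0.0]
force: [0.1, 0.4, -0.4]
opening: 0.0852
finger_force: 0.0
```

Request:
{"op": "drive_tool", "data": {"steps": [[[0, 0, 0, 0, 0, 0], [0, 0, 0, 0, 0, 0], [0, 0, 0, 0, 0, 0], [0, 0, 0, 0, 0, 0], [0, 0, 0, 0, 0, 0], [0, 0, 0, 0, 0, 0], [0, 0, 0, 0, 0, 0]]], "jaw": 0}}

```text
t: 11.0
position: [0.4683, 0.3536, 0.0217]
tcp_rot: [0.759, 0.652, 0.002, -0.0]
force: [0.3, 0.3, 6.7]
opening: 0.0632
finger_force: 66.6
```

Request:
{"op": "drive_tool", "data": {"steps": [[[0, 0, 35, 0, 0, 0], [0, 0, 45, 0, 0, 0], [6, -42, 10, 0, 0, 0], [6, -46, 0, 0, 0, 0], [6, -46, 0, 0, 0, -0.01], [6, -46, 0, 0, 0, -0.01], [6, -46, 0, 0, 0, -0.009], [6, -46, 0, 0, 0, 0], [6, -46, 0, 0, 0, 0], [6, -46, 0, 0, 0, 0], [6, -46, 0, 0, 0, 0], [5, -46, 0, 0, 0, 0]]]}}

```text
t: 12.2
position: [0.5258, -0.1051, 0.1102]
tcp_rot: [0.768, 0.64, 0.0, -0.0]
force: [1.4, -0.5, -1.5]
opening: 0.0632
finger_force: 66.8
```

Request:
{"op": "drive_tool", "data": {"steps": [[[2, -28, 0, 0, 0, 0], [0, 0, 0, 0, 0, 0], [0, 0, 0, 0, 0, 0], [0, 0, 0, 0, 0, 0]]]}}

```text
t: 12.6
position: [0.5275, -0.1301, 0.1096]
tcp_rot: [0.768, 0.641, 0.0, -0.001]
force: [-0.1, 0.9, -0.5]
opening: 0.0626
finger_force: 66.7
```

```bash
python3 st.py;  python3 - <<'E'
from h import *
s=read_camera("scene");t=read_camera("top")
cv2.imwrite("pics/s5.png",s);cv2.imwrite("pics/t5.png",t)
z=lambda im,x,y,w,h,k:cv2.resize(im[y:y+h,x:x+w],None,fx=k,fy=k,interpolation=cv2.INTER_CUBIC)
cv2.imwrite("pics/d5.png",np.hstack([z(s,305,155,95,100,6)[:, :570],z(t,315,225,75,120,5)[:600,:230]]))
E
```

```text
[ 0.5275 -0.1301  0.1096] x [0.179 0.984 0.002] y [ 0.984 -0.179 -0.001] z [-0.001  0.002 -1.   ] [-0.46  0.26  1.78  0.    1.1  -0.28] 0.0626 [-0.1  0.9 -0.5]
```

View pics/d5.png

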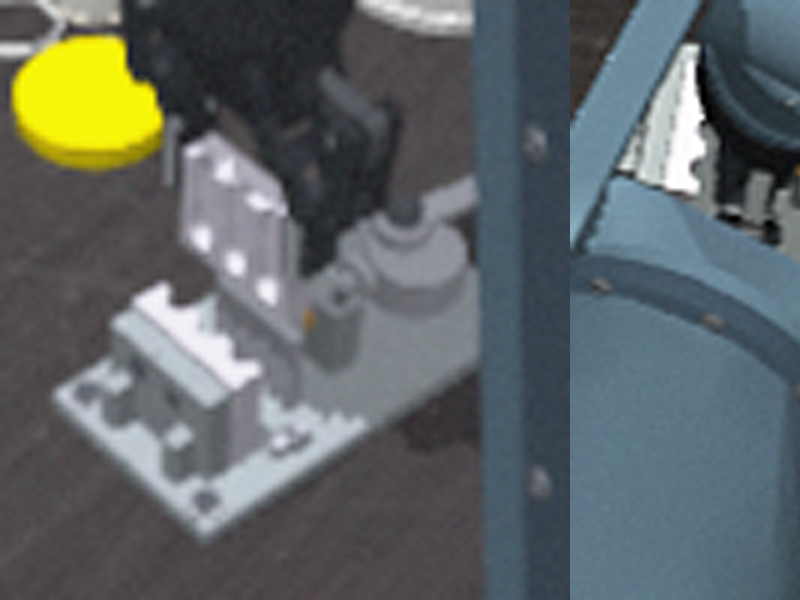

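The crop shows the half gripped upright with its cavities facing the fixed half and its openings up. The lower corners of its front face are at crop (181,245) and (303,340). Now I measure the offset between plate and clamp within this one camera.

```bash
python3 - <<'E'
from h import *
o=get_obs();p=o["position"];zb=p[2]-.0205
un6=lambda a:un(a,305,155,6)
pl=np.array([[-.008,.032,zb],[-.008,-.032,zb],[-.008,.032,zb+.052],[-.008,-.032,zb+.052]])
yaw=-1.7533
# fit x,y only, yaw fixed
px=un6([(181,245),(303,340)])
f=lambda q:(proj("scene",place([*q,yaw],pl[:2]))-px).ravel()
r=least_squares(f,p[:2]);print("plate scene",r.x,f(r.x).round(2),"tcp",p[:2])
print("pred corners crop",((proj("scene",place([*r.x,yaw],pl))-[305,155]+.5)*6-.5).round().tolist())
b=np.array([[-98,52,12],[98,52,12],[98,-52,12],[-98,-52,12]])/1e3
bs=un([(52,365),(372,162),(533,288),(207,508)],305,160,6)
f2=lambda q:(proj("scene",place([*q,yaw],b))-bs).ravel()
r2=least_squares(f2,[.52,-.16]);print("clamp scene",r2.x,f2(r2.x).round(2))
d=r.x-r2.x;c,s=np.cos(yaw),np.sin(yaw);print("plate centre in clamp",c*d[0]+s*d[1],-s*d[0]+c*d[1])
bed=r2.x+[c*-.0335,s*-.0335];print("move",(bed-r.x))
# fixed half corner prediction for sanity
fh=np.array([[-.045,.032,.064],[-.045,-.032,.064],[-.061,.032,.064],[-.061,-.032,.064]])
print("fixed half crop",((proj("scene",place([*r2.x,yaw],fh))-[305,155]+.5)*6-.5).round().tolist())
E
```

```text
plate scene [ 0.51936187 -0.12655274] [ 1.55  0.81 -1.51 -0.72] tcp [ 0.52774528 -0.1297786 ]
pred corners crop [[190.0, 250.0], [294.0, 336.0], [193.0, 159.0], [300.0, 245.0]]
clamp scene [ 0.52229598 -0.16294651] [-0.67  0.15  0.5  -0.02  0.51 -0.24 -0.28 -0.  ]
plate centre in clamp -0.03525684055100066 -0.009490562940957866
move [ 0.00901409 -0.00345013]
fixed half crop [[171.0, 281.0], [272.0, 366.0], [143.0, 299.0], [244.0, 385.0]]
```

```bash
python3 - <<'E'
from h import *
s=cv2.imread("pics/s5.png");k=11;x0,y0=322,172;w,h=50,54
im=cv2.resize(s[y0:y0+h,x0:x0+w],None,fx=k,fy=k,interpolation=cv2.INTER_CUBIC)
yaw=-1.7533;p=get_obs()["position"];zb=p[2]-.0205
pc=lambda P:((proj("scene",P)-[x0,y0]+.5)*k-.5).round().astype(int)
def box(c,x,y,z,col):
    P=[(a,b,d) for a in x for b in y for d in z];q=pc(place([*c,yaw],P))
    for i in range(8):
        for j in range(i): 
            if sum(P[i][m]!=P[j][m] for m in range(3))==1: cv2.line(im,tuple(map(int,q[i])),tuple(map(int,q[j])),col,1,cv2.LINE_AA)
    return q.tolist()
c=p[:2]+.0018*np.array([np.cos(yaw),np.sin(yaw)])
print(box(c,(-.008,.008),(-.032,.032),(zb,zb+.052),(0,0,255)))
print(box((.5223,-.16295),(-.061,-.045),(-.032,.032),(.012,.064),(0,255,0)))
cv2.imwrite("pics/d6.png",im)
E
```

```text
[[337, 399], [348, 233], [148, 243], [152, 76], [390, 366], [403, 199], [201, 211], [207, 44]]
[[253, 668], [260, 519], [74, 512], [75, 362], [304, 635], [313, 485], [125, 480], [128, 329]]
```

View pics/d6.png

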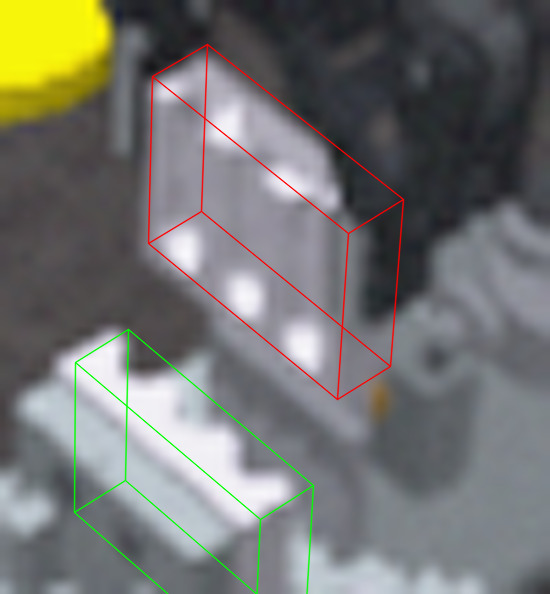

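The plate model (red) sits on the plate to within about 1 mm, but the clamp model (green) is off by a few mm along x. I'll measure the clamp edges with averaged intensity profiles.

```bash
python3 - <<'E'
from h import *
P0=[.52326,-.16572,-1.7533]
ims={n:cv2.GaussianBlur(cv2.cvtColor(cv2.imread(f"pics/{n}0.png"),cv2.COLOR_BGR2GRAY),(0,0),.5).astype(np.float32) for n in("top","scene")}
def prof(n,xs,ys,z):
    X,Y=np.meshgrid(xs,ys);q=proj(n,place(P0,np.c_[X.ravel(),Y.ravel(),np.full(X.size,z)]/1e3)).astype(np.float32)
    return cv2.remap(ims[n],q[:,0].reshape(X.shape),q[:,1].reshape(X.shape),cv2.INTER_CUBIC)
for n in ims:
    for nm,xs,ys,z in(("base-x end",np.arange(-112,-84,1),np.arange(-44,-28),12),("base-x end2",np.arange(-112,-84,1),np.arange(34,46),12),("base+x end",np.arange(84,112,1),np.arange(-30,46),12)):
        v=prof(n,xs,ys,z).mean(0);g=np.gradient(v);i=np.abs(g).argmax();print(n,nm,xs[i],round(float(g[i]),1))
    for nm,ys in(("-y",np.arange(-66,-38)),("+y",np.arange(38,66))):
        v=prof(n,np.arange(30,90),ys,12).mean(1);g=np.gradient(v);i=np.abs(g).argmax();print(n,"base",nm,ys[i],round(float(g[i]),1))
    for nm,ys in(("teeth",[-30,-29,-11,-10,-9,9,10,11,29,30]),("cav",[-21,-20,-19,-1,0,1,19,20,21])):
        xs=np.arange(-96,-10,2);print(n,nm,"z64",list(zip(xs.tolist(),prof(n,xs,ys,64).mean(0).round().astype(int).tolist())))
    xs=np.arange(-61,-46);ys=np.arange(-44,46,2);print(n,"along y",list(zip(ys.tolist(),prof(n,xs[2:7],ys,64).mean(1).round().astype(int).tolist())))
    xs=np.arange(-36,0,2);print(n,"presser z58",list(zip(xs.tolist(),prof(n,xs,np.arange(-22,-12),58).mean(0).round().astype(int).tolist())))
E
```

```text
top base-x end -97 35.3
top base-x end2 -96 37.1
top base+x end 99 -26.3
top base -y -51 43.8
top base +y 52 -34.0
top teeth z64 [(-96, 174), (-94, 195), (-92, 168), (-90, 128), (-88, 114), (-86, 113), (-84, 112), (-82, 105), (-80, 123), (-78, 163), (-76, 186), (-74, 186), (-72, 184), (-70, 181), (-68, 171), (-66, 193), (-64, 229), (-62, 245), (-60, 245), (-58, 242), (-56, 243), (-54, 245), (-52, 241), (-50, 213), (-48, 159), (-46, 124), (-44, 125), (-42, 147), (-40, 174), (-38, 188), (-36, 189), (-34, 187), (-32, 168), (-30, 134), (-28, 126), (-26, 157), (-24, 190), (-22, 196), (-20, 171), (-18, 122), (-16, 107), (-14, 112), (-12, 116)]
top cav z64 [(-96, 173), (-94, 194), (-92, 183), (-90, 177), (-88, 185), (-86, 184), (-84, 180), (-82, 154), (-80, 141), (-78, 165), (-76, 193), (-74, 192), (-72, 189), (-70, 185), (-68, 177), (-66, 196), (-64, 231), (-62, 248), (-60, 250), (-58, 248), (-56, 223), (-54, 144), (-52, 103), (-50, 106), (-48, 111), (-46, 112), (-44, 110), (-42, 111), (-40, 114), (-38, 120), (-36, 147), (-34, 181), (-32, 183), (-30, 142), (-28, 130), (-26, 184), (-24, 227
[... 2044 characters left out ...]
), (-38, 123), (-36, 120), (-34, 139), (-32, 179), (-30, 216), (-28, 227), (-26, 220), (-24, 201), (-22, 180), (-20, 171), (-18, 180), (-16, 200), (-14, 219), (-12, 229), (-10, 232), (-8, 228), (-6, 221), (-4, 215), (-2, 211), (0, 205), (2, 199), (4, 208), (6, 222), (8, 231), (10, 233), (12, 229), (14, 212), (16, 188), (18, 166), (20, 154), (22, 167), (24, 197), (26, 220), (28, 229), (30, 214), (32, 173), (34, 120), (36, 83), (38, 73), (40, 72), (42, 72), (44, 71)]
scene presser z58 [(-36, 116), (-34, 115), (-32, 120), (-30, 142), (-28, 175), (-26, 198), (-24, 199), (-22, 176), (-20, 148), (-18, 140), (-16, 143), (-14, 139), (-12, 128), (-10, 119), (-8, 116), (-6, 131), (-4, 157), (-2, 169)]
```

The jaw features agree in both cameras: the fixed face and the presser lie about 5 mm further to -x than the base outline suggests. One profile check of the held plate, then I place it.

```bash
python3 - <<'E'
from h import *
o=get_obs();p=o["position"];yaw=-1.7533
im=cv2.GaussianBlur(cv2.cvtColor(cv2.imread("pics/s5.png"),cv2.COLOR_BGR2GRAY),(0,0),.5).astype(np.float32)
c=[*(p[:2]+.0018*np.array([np.cos(yaw),np.sin(yaw)])),yaw];zb=(p[2]-.0205)*1e3
def pr(P,sh):
    q=proj("scene",place(c,np.array(P)/1e3)).astype(np.float32);return cv2.remap(im,q[:,0].reshape(sh),q[:,1].reshape(sh),cv2.INTER_CUBIC)
for nm,ys in(("teeth",[9,10,11]),("end",[28,29,30]),("cav20",[19,20,21]),("cav0",[-1,0,1])):
    xs=np.arange(-20,22,2);print(nm,list(zip(xs.tolist(),pr([(x,y,zb+52) for y in ys for x in xs],(len(ys),-1)).mean(0).round().astype(int).tolist())))
ys=np.arange(22,44,2);zs=np.arange(zb+8,zb+44,3);print("left edge y",list(zip(ys.tolist(),pr([(-8,y,z) for z in zs for y in ys],(len(zs),-1)).mean(0).round().astype(int).tolist())))
zs=np.arange(-14,14,2);yy=np.arange(20,30);print("bottom z",list(zip(zs.tolist(),pr([(-8,y,zb+z) for y in yy for z in zs],(len(yy),-1)).mean(0).round().astype(int).tolist())))
E
python3 st.py
```

```text
teeth [(-20, 144), (-18, 147), (-16, 149), (-14, 154), (-12, 174), (-10, 205), (-8, 229), (-6, 235), (-4, 232), (-2, 210), (0, 182), (2, 168), (4, 148), (6, 115), (8, 85), (10, 68), (12, 58), (14, 49), (16, 46), (18, 45), (20, 49)]
end [(-20, 107), (-18, 106), (-16, 86), (-14, 84), (-12, 110), (-10, 145), (-8, 163), (-6, 157), (-4, 144), (-2, 129), (0, 124), (2, 130), (4, 119), (6, 94), (8, 71), (10, 67), (12, 71), (14, 71), (16, 68), (18, 60), (20, 49)]
cav20 [(-20, 95), (-18, 120), (-16, 139), (-14, 141), (-12, 139), (-10, 133), (-8, 133), (-6, 145), (-4, 159), (-2, 170), (0, 174), (2, 168), (4, 145), (6, 114), (8, 88), (10, 77), (12, 77), (14, 74), (16, 65), (18, 55), (20, 48)]
cav0 [(-20, 147), (-18, 146), (-16, 145), (-14, 142), (-12, 140), (-10, 148), (-8, 157), (-6, 158), (-4, 162), (-2, 169), (0, 172), (2, 167), (4, 146), (6, 106), (8, 66), (10, 46), (12, 45), (14, 50), (16, 53), (18, 53), (20, 52)]
left edge y [(22, 158), (24, 151), (26, 145), (28, 145), (30, 135), (32, 118), (34, 96), (36, 81), (38, 80), (40, 93), (42, 96)]
bottom z [(-14, 75), (-12, 75), (-10, 78), (-8, 86), (-6, 100), (-4, 118), (-2, 141), (0, 167), (2, 189), (4, 202), (6, 204), (8, 198), (10, 186), (12, 172)]
[ 0.5277 -0.1298  0.1097] x [0.178 0.984 0.001] y [ 0.984 -0.178 -0.001] z [-0.001  0.002 -1.   ] [-0.46  0.26  1.78  0.    1.1  -0.28] 0.0633 [ 0.  -0.5 -1.5]
```

Request:
{"op": "drive_tool", "data": {"steps": [[[2, 2.5, -12, 0, 0, 0], [0, 0, -8, 0, 0, 0], [0, 0, -5, 0, 0, 0], [0, 0, -5, 0, 0, 0], [0, 0, -4, 0, 0, 0], [0, 0, 0, 0, 0, 0]]]}}

```text
t: 13.3
position: [0.5296, -0.1285, 0.0751]
tcp_rot: [0.768, 0.64, 0.0, -0.001]
force: [-0.1, -0.5, -1.4]
opening: 0.0631
finger_force: 66.7
```

Request:
{"op": "drive_tool", "data": {"steps": [[[0, 0, -4, 0, 0, 0], [0, 0, -4, 0, 0, 0], [0, 0, -4, 0, 0, 0], [0, 0, 0, 0, 0, 0]]]}}

```text
t: 13.7
position: [0.5295, -0.1284, 0.0631]
tcp_rot: [0.768, 0.64, -0.0, -0.001]
force: [-0.8, 0.5, -0.1]
opening: 0.0628
finger_force: 66.7
```

Request:
{"op": "drive_tool", "data": {"steps": [[[0, 0, -6, 0, 0, 0], [0, 0, -6, 0, 0, 0], [0, 0, -5, 0, 0, 0], [0, 0, 0, 0, 0, 0]]]}}

```text
t: 14.1
position: [0.5292, -0.1282, 0.0457]
tcp_rot: [0.768, 0.641, -0.0, -0.001]
force: [0.0, -0.5, -0.5]
opening: 0.0631
finger_force: 66.7
```

Request:
{"op": "drive_tool", "data": {"steps": [[[0, 0, -4, 0, 0, 0], [0, 0, -4, 0, 0, 0], [0, 0, -2, 0, 0, 0], [0, 0, 0, 0, 0, 0]]]}}

```text
t: 14.5
position: [0.5297, -0.1285, 0.0364]
tcp_rot: [0.768, 0.641, 0.0, -0.001]
force: [0.8, 0.1, -1.7]
opening: 0.0631
finger_force: 66.7
```

Request:
{"op": "drive_tool", "data": {"steps": [[[0, 0, -1.5, 0, 0, 0], [0, 0, -1.5, 0, 0, 0], [0, 0, 0, 0, 0, 0]]]}}

```text
t: 14.8
position: [0.53, -0.1286, 0.0338]
tcp_rot: [0.768, 0.641, 0.0, -0.001]
force: [0.1, 0.3, -1.8]
opening: 0.0627
finger_force: 66.6
```

Request:
{"op": "drive_tool", "data": {"steps": [[[0, 0, -1, 0, 0, 0], [0, 0, 0, 0, 0, 0]]]}}

```text
t: 15.0
position: [0.5301, -0.1287, 0.0337]
tcp_rot: [0.768, 0.641, 0.0, -0.001]
force: [-3.4, 1.2, 6.1]
opening: 0.0626
finger_force: 67.4
```

The measured seating height of 0.0337 equals the regrasp height plus the 12 mm bed, so the half is on the bed floor. Releasing and rising.

Request:
{"op": "drive_tool", "data": {"steps": [[[0, 0, 0, 0, 0, 0], [0, 0, 0, 0, 0, 0], [0, 0, 0, 0, 0, 0], [0, 0, 0, 0, 0, 0], [0, 0, 0, 0, 0, 0], [0, 0, 0, 0, 0, 0], [0, 0, 15, 0, 0, 0], [0, 0, 25, 0, 0, 0], [0, 0, 40, 0, 0, 0], [0, 0, 40, 0, 0, 0], [-5, -40, 20, 0, 0, 0], [-5, -40, 0, 0, 0, 0]]], "jaw": 1}}

```text
t: 16.2
position: [0.5225, -0.21, 0.1788]
tcp_rot: [0.767, 0.642, 0.002, 0.004]
force: [0.7, 0.5, 0.4]
opening: 0.0853
finger_force: 0.0
```

Request:
{"op": "drive_tool", "data": {"steps": [[[-10, -40, 0, 0, 0, 0], [-10, -40, 0, 0, 0, 0], [-10, -20, 0, 0, 0, 0], [0, 0, 0, 0, 0, 0], [0, 0, 0, 0, 0, 0]]]}}

```text
t: 16.7
position: [0.4899, -0.3086, 0.1736]
tcp_rot: [0.768, 0.64, 0.0, -0.0]
force: [-0.3, -0.4, 0.7]
opening: 0.0855
finger_force: 0.0
```

```bash
python3 st.py; python3 - <<'E'
from h import *
s=read_camera("scene");cv2.imwrite("pics/s7.png",s);t=read_camera("top");cv2.imwrite("pics/t7.png",t)
P0=[.52326,-.16572,-1.7533]
im=cv2.GaussianBlur(cv2.cvtColor(s,cv2.COLOR_BGR2GRAY),(0,0),.5).astype(np.float32)
def pr(P,sh):
    q=proj("scene",place(P0,np.array(P)/1e3)).astype(np.float32);return cv2.remap(im,q[:,0].reshape(sh),q[:,1].reshape(sh),cv2.INTER_CUBIC)
for ys in([9,10,11],[29,30],[-29,-30]):
    xs=np.arange(-72,-10,2);print(ys,list(zip(xs.tolist(),pr([(x,y,64) for y in ys for x in xs],(len(ys),-1)).mean(0).round().astype(int).tolist())))
# grip blob in scene0/top0: dark centroid
for n in("top","scene"):
    a=cv2.imread(f"pics/{n}0.png").max(2);m=(a<42).astype(np.uint8);e=proj(n,place(P0,[[.1516,-.0157,.079]]))[0]
    k,l,st,ce=cv2.connectedComponentsWithStats(m);print(n,e,[(st[i].tolist(),ce[i].round(1).tolist()) for i in range(1,k) if np.hypot(*(ce[i]-e))<15 and st[i][4]>12])
E
```

```text
[ 0.4899 -0.3086  0.1736] x [0.181 0.984 0.001] y [ 0.984 -0.181 -0.   ] z [ 0.     0.001 -1.   ] [-0.77  0.25  1.65  0.    1.25 -0.59] 0.0855 [-0.3 -0.4  0.7]
[9, 10, 11] [(-72, 179), (-70, 170), (-68, 185), (-66, 214), (-64, 231), (-62, 235), (-60, 235), (-58, 234), (-56, 234), (-54, 228), (-52, 206), (-50, 179), (-48, 175), (-46, 200), (-44, 222), (-42, 233), (-40, 237), (-38, 236), (-36, 235), (-34, 235), (-32, 231), (-30, 222), (-28, 212), (-26, 197), (-24, 187), (-22, 184), (-20, 181), (-18, 182), (-16, 185), (-14, 179), (-12, 169)]
[29, 30] [(-72, 134), (-70, 142), (-68, 179), (-66, 211), (-64, 226), (-62, 229), (-60, 225), (-58, 224), (-56, 223), (-54, 212), (-52, 184), (-50, 145), (-48, 141), (-46, 171), (-44, 197), (-42, 209), (-40, 214), (-38, 215), (-36, 212), (-34, 208), (-32, 185), (-30, 151), (-28, 109), (-26, 80), (-24, 72), (-22, 72), (-20, 71), (-18, 71), (-16, 74), (-14, 74), (-12, 72)]
[-29, -30] [(-72, 169), (-70, 167), (-68, 191), (-66, 216), (-64, 226), (-62, 227), (-60, 221), (-58, 226), (-56, 225), (-54, 214), (-52, 188), (-50, 160), (-48, 162), (-46, 185), (-44, 211), (-42, 229), (-40, 230), (-38, 231), (-36, 231), (-34, 227), (-32, 225), (-30, 206), (-28, 174), (-26, 133), (-24, 109), (-22, 104), (-20, 105), (-18, 106), (-16, 107), (-14, 107), (-12, 112)]
top [423.02891051 273.20242433] [([396, 269, 36, 16, 210], [417.7, 275.6])]
scene [401.51841704 172.05315843] [([398, 168, 7, 12, 62], [400.9, 173.8])]
```

The half stands upright 4 mm from the fixed face. The grip's image position also fits the clamp frame shifted by -5 mm, so I use that corrected frame for the lever.

Request:
{"op": "drive_tool", "data": {"steps": [[[-9, -3.5, -30, 0, 0, 0], [0, 0, -30, 0, 0, 0], [0, 0, -25, 0, 0, 0], [0, 0, -12, 0, 0, 0], [0, 0, -8, 0, 0, 0], [0, 0, 0, 0, 0, 0]]]}}

```text
t: 17.4
position: [0.4811, -0.3114, 0.0674]
tcp_rot: [0.768, 0.641, 0.0, -0.001]
force: [0.2, -0.3, -0.0]
opening: 0.0858
finger_force: 0.0
```

Request:
{"op": "drive_tool", "data": {"steps": [[[0, 0, 0, 0, 0, 0], [0, 0, 0, 0, 0, 0], [0, 0, 0, 0, 0, 0], [0, 0, 0, 0, 0, 0], [0, 0, 0, 0, 0, 0], [0, 0, 0, 0, 0, 0], [0, 0, 0, 0, 0, 0], [0, 0, 0, 0, 0, 0], [0, 0, 0, 0, 0, 0], [0, 0, 0, 0, 0, 0]]], "jaw": 0}}

```text
t: 18.4
position: [0.4806, -0.3122, 0.0685]
tcp_rot: [0.768, 0.641, -0.0, -0.001]
force: [-3.5, 1.1, 6.2]
opening: 0.0182
finger_force: 58.4
```

```bash
python3 st.py; python3 - <<'E'
from h import *
t=read_camera("top");cv2.imwrite("pics/t8.png",t);cv2.imwrite("pics/s8.png",read_camera("scene"))
E
```

```text
[ 0.4806 -0.3122  0.0685] x [0.179 0.984 0.001] y [ 0.984 -0.179 -0.001] z [-0.001  0.001 -1.   ] [-0.78  0.38  1.73  0.    1.04 -0.6 ] 0.0182 [-3.5  1.1  6.2]
```

```bash
python3 - <<'E'
import numpy as np
c=np.array([512.5,-225.7]);r=92.2;a=np.radians(-110.24)-np.linspace(0,1.4,15)
P=c+r*np.c_[np.cos(a),np.sin(a)];print(np.diff(P,axis=0).round(1).tolist(),P[-1])
E
```

```text
[[-8.5, 3.6], [-8.1, 4.4], [-7.6, 5.2], [-7.0, 6.0], [-6.4, 6.6], [-5.7, 7.2], [-5.0, 7.8], [-4.2, 8.2], [-3.3, 8.6], [-2.4, 8.9], [-1.5, 9.1], [-0.6, 9.2], [0.3, 9.2], [1.2, 9.1]] [ 421.8304638  -208.97052883]
```

Request:
{"op": "drive_tool", "data": {"steps": [[[-8.5, 3.6, 0, 0, 0, 0], [-8.1, 4.4, 0, 0, 0, 0], [-7.6, 5.2, 0, 0, 0, 0], [0, 0, 0, 0, 0, 0]]]}}

```text
t: 18.9
position: [0.4561, -0.2987, 0.0686]
tcp_rot: [0.768, 0.64, 0.0, -0.0]
force: [0.3, -0.5, 4.7]
opening: 0.0179
finger_force: 59.2
```

Request:
{"op": "drive_tool", "data": {"steps": [[[-7.0, 6.0, 0, 0, 0, 0], [-6.4, 6.6, 0, 0, 0, 0], [-5.7, 7.2, 0, 0, 0, 0], [-5.0, 7.8, 0, 0, 0, 0], [0, 0, 0, 0, 0, 0]]]}}

```text
t: 19.4
position: [0.432, -0.2708, 0.0685]
tcp_rot: [0.768, 0.641, 0.0, 0.0]
force: [-0.1, -1.9, 6.0]
opening: 0.0182
finger_force: 59.5
```

Request:
{"op": "drive_tool", "data": {"steps": [[[-4.2, 8.2, 0, 0, 0, 0], [-3.3, 8.6, 0, 0, 0, 0], [-2.4, 8.9, 0, 0, 0, 0], [-1.5, 9.1, 0, 0, 0, 0], [0, 0, 0, 0, 0, 0]]]}}

```text
t: 19.9
position: [0.4208, -0.2359, 0.0684]
tcp_rot: [0.768, 0.641, -0.0, -0.0]
force: [-1.5, -2.4, 8.2]
opening: 0.0181
finger_force: 59.8
```

Request:
{"op": "drive_tool", "data": {"steps": [[[-0.6, 9.2, 0, 0, 0, 0], [0.3, 9.2, 0, 0, 0, 0], [1.2, 9.1, 0, 0, 0, 0], [0, 0, 0, 0, 0, 0], [0, 0, 0, 0, 0, 0], [0, 0, 0, 0, 0, 0]]]}}

```text
t: 20.5
position: [0.4218, -0.2085, 0.0684]
tcp_rot: [0.768, 0.641, 0.0, -0.0]
force: [-0.3, -0.1, 9.2]
opening: 0.0178
finger_force: 60.0
```

```bash
python3 st.py; python3 - <<'E'
from h import *
s=read_camera("scene");t=read_camera("top");cv2.imwrite("pics/s9.png",s);cv2.imwrite("pics/t9.png",t)
P0=[.52326,-.16572,-1.7533]
im=cv2.GaussianBlur(cv2.cvtColor(s,cv2.COLOR_BGR2GRAY),(0,0),.5).astype(np.float32)
def pr(P,sh):
    q=proj("scene",place(P0,np.array(P)/1e3)).astype(np.float32);return cv2.remap(im,q[:,0].reshape(sh),q[:,1].reshape(sh),cv2.INTER_CUBIC)
for ys,z in(([9,10,11],64),([29,30],64),([-29,-30],64),(range(-22,-12),58)):
    xs=np.arange(-72,-10,2);print(list(ys),z,list(zip(xs.tolist(),pr([(x,y,z) for y in ys for x in xs],(len(ys),-1)).mean(0).round().astype(int).tolist())))
E
```

```text
[ 0.4218 -0.2085  0.0684] x [0.179 0.984 0.001] y [ 0.984 -0.179 -0.   ] z [-0.     0.001 -1.   ] [-0.71  0.17  1.99  0.    0.98 -0.53] 0.0178 [-0.3 -0.1  9.2]
[9, 10, 11] 64 [(-72, 180), (-70, 170), (-68, 186), (-66, 216), (-64, 232), (-62, 236), (-60, 236), (-58, 236), (-56, 236), (-54, 233), (-52, 230), (-50, 232), (-48, 234), (-46, 236), (-44, 236), (-42, 234), (-40, 235), (-38, 233), (-36, 227), (-34, 214), (-32, 195), (-30, 184), (-28, 184), (-26, 182), (-24, 184), (-22, 186), (-20, 183), (-18, 182), (-16, 184), (-14, 180), (-12, 171)]
[29, 30] 64 [(-72, 135), (-70, 142), (-68, 180), (-66, 212), (-64, 226), (-62, 230), (-60, 226), (-58, 225), (-56, 224), (-54, 219), (-52, 217), (-50, 213), (-48, 214), (-46, 222), (-44, 225), (-42, 221), (-40, 220), (-38, 212), (-36, 191), (-34, 143), (-32, 91), (-30, 74), (-28, 72), (-26, 73), (-24, 73), (-22, 75), (-20, 76), (-18, 74), (-16, 74), (-14, 74), (-12, 74)]
[-29, -30] 64 [(-72, 173), (-70, 170), (-68, 194), (-66, 217), (-64, 226), (-62, 227), (-60, 222), (-58, 226), (-56, 227), (-54, 225), (-52, 228), (-50, 228), (-48, 233), (-46, 232), (-44, 227), (-42, 231), (-40, 227), (-38, 224), (-36, 203), (-34, 170), (-32, 121), (-30, 88), (-28, 89), (-26, 97), (-24, 103), (-22, 105), (-20, 104), (-18, 105), (-16, 106), (-14, 105), (-12, 112)]
[-22, -21, -20, -19, -18, -17, -16, -15, -14, -13] 58 [(-72, 187), (-70, 184), (-68, 177), (-66, 174), (-64, 197), (-62, 223), (-60, 234), (-58, 235), (-56, 228), (-54, 208), (-52, 180), (-50, 158), (-48, 151), (-46, 156), (-44, 175), (-42, 204), (-40, 226), (-38, 234), (-36, 235), (-34, 233), (-32, 224), (-30, 201), (-28, 170), (-26, 148), (-24, 136), (-22, 133), (-20, 134), (-18, 139), (-16, 142), (-14, 140), (-12, 132)]
```

The gap is closed: the two halves read as one continuous strip. The chord travelled by the grip gives a lever angle of about 1.41 rad. Handing in.

```bash
python3 -c "
from rig import *
print(close_job())"
```

```text
the job is handed in; nothing more can be done
None
```

I handed the job in with the three-cavity half standing in the clamp, pressed against the fixed half, and the gripper still holding the lever at about 1.41 rad; the hand-in call returned no verdict, and I did not measure the squeeze force directly.

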